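# Turn a sample panel over with a painting knife

### The job

The colour-sample panel lies painted side down in the low bay of the turning board. Take the painting knife from its rest, feel its bent, springy blade down onto the board, slide it under the panel's free edge and tip the panel over the step, so that it lies flat on the raised felt deck with the painted side up; then put the knife back in its rest as it lay. Touch the panel only with the knife, never load the blade with more than about 6 N, and leave the jar and ink bottles where they are.

Things in the scene. Friction and masses are not known exactly. Their poses are not given: they have to be found in the camera images.
- board: Turning board, fixed, plywood and dark wood, 116 (x) x 205 (y) mm. Origin on the table below the foot of the step, whose face is at board y = 0; z up. Low bay on the -y side, raised deck on the +y side. The knife goes in along the board's +y and the panel tips over the step toward +y.
- bay_floor (a point): Point on the bay floor, on the board's middle line, 87 mm before the step (board y = -87), 8 mm above the table. The floor is flat and free from y = -105 to the panel and runs on under it to the step, as a channel 48 mm wide and 5 mm high between two runners (each 12 mm wide, at x = +-30, y = -55 to 0, top 13 mm above the table). Bay side strips: inner faces x = +-49, top 17 mm.
- deck_mid (a point): Middle of the grey felt deck, 20 mm above the table and so 7 mm above the runners' top. Deck from board y = 0 (step) to y = 92, where an end stop stands; sides with inner faces at x = +-50; stop and sides 28 mm above the table.
- panel_mid (a point): Centre of the loose white-backed panel, 80 (x) x 70 (y) x 6 (z) mm, 35 to 70 g. At the start own z up, plain back up, face with six colour patches (own -z) down. It lies on the runners, +y edge 1 to 5 mm from the step, free -y edge 71 to 75 mm before the step, past the runners. Axes within 0.05 rad of the board's. A blade deeper than its middle carries it flat instead of levering it.
- panel: Same panel as panel_mid, but the origin is in the middle of the painted face, 3 mm from the centre.
- knife_grip (a point): Middle of the knife's wooden handle, 16 wide (x) x 92 long (y) x 18 high (z) mm; grasp it here across its width, from above. Own +y points from handle to blade, z up. Whole knife about 110 g. Its steel crank goes down from the handle's front end to the blade's root.
- knife_root (a point): Bend axis of the blade (along x) at the blade's root, 60 mm ahead (y) of knife_grip and 52 mm below it. From here the blade runs ahead: 75 mm long, 26 mm wide (18 at the tip), 2 mm thick, its mid-plane through this axis. Fixed to the handle, not to the bent blade.
- knife: Same knife as knife_grip, but the origin is 9 mm lower, under the handle. Its blade is springy (1.8 N per mm at the tip) and was bent in use, up or down at the root by up to 0.22 rad (tip 16 mm off straight), each time otherwise; the poses do not show it. It keeps this set up to 10 N at the tip. Lower it tip-down on the bay floor to feel where the tip is.
- rest_seat (a point): Where the middle of the handle lies in the fixed wooden knife rest, 79 mm above the table; own +y is where the blade points. Two saddles 9 mm thick at y = +-37 mm carry the handle, seats 70 mm above the table; their horns leave 26 mm for the handle and rise to 80 mm.
- jar: Bystander near the board: grey water jar (its twin stands far back on the table), 72 mm diameter, 72 high; origin under its centre.
- ink_a: Bystander: dark blue ink bottle, 46x46x58 mm; origin under its centre.
- ink_b: Bystander: brown ink bottle, 45x45x70 mm; origin under its centre.
Things that resemble listed ones, but are neither listed nor needed, are in the scene too. Leave any pink or yellow look-alike of the part that bears rest_seat alone.

How it is judged:
On the way, in this order (a step that is already met when the one before it is completed fails the run):
1. the panel is levered up by the blade, its far edge still at the step (contact force between knife and panel above 0.08 N and angle between panel_mid's own z axis and vertical between 0.4 and 1.4 rad and y of panel_mid in the frame of board between -0.05 and 0.01 m), for 0.2 s.
2. the panel lies painted side up on the deck (angle between panel_mid's own z axis and vertical above 2.99 rad and z of panel_mid in the frame of board between 0.019 and 0.027 m and y of panel_mid in the frame of board between 0.015 and 0.062 m and x of panel_mid in the frame of board between -0.02 and 0.02 m and linear speed of panel below 0.02 m/s and angular speed of panel below 0.2 rad/s), for 0.2 s.
At the end, for the whole second after the job is handed in: Panel at rest, flat (0.15 rad), painted side up on the deck (centre 15 to 62 mm beyond the step, within 20 mm of the board's middle line); knife at rest in its rest, handle middle within 12 mm of rest_seat from above and 5 mm in height, blade to the rest's +y within 0.12 rad (all of step 2 and horizontal distance between knife_grip and rest_seat below 0.012 m and z of knife_grip in the frame of rest_seat between -0.005 and 0.005 m and angle between the y axis of knife_grip and the y axis of rest_seat, either way round below 0.12 rad and linear speed of knife below 0.02 m/s and y of knife_root in the frame of rest_seat above 0.03 m); the robot touches nothing.
It fails at once if the gripper or arm touches the panel (contact force between any of the fingers, the arm and panel above 0.3 N).
It fails at once if the knife presses on the board with more than 7 N (contact force between knife and board above 7 N).
It fails at once if the knife presses on the panel with more than 7 N (contact force between knife and panel above 7 N).
It fails at once if a jar or ink bottle is pushed more than 20 mm or tipped (distance of any of jar, ink_a, ink_b from where it was at the start of the episode above 0.02 m or angle between any of jar, ink_a, ink_b's own z axis and vertical above 0.3 rad).
It also fails if it takes over 54 s, if anything falls off the work surface, if the arm or the gripper's body presses on something with over 40 N, if the wrist force passes 120 N, or if a joint passes its speed limit or range.

### The arm

A 7-joint arm with a two-finger parallel gripper is mounted at the origin on a cart in front of the work surface, level with it; the furniture and walls round the work are solid. World frame = base frame: x ahead of the robot, y to its left, z up, the work surface at z = 0. Lengths are in m, angles in rad, forces in N, time in s.
With the tool pointing down it reaches from about 0.425 to 0.975 m from the base axis. Payload 16.7 kg.
Tool frame: the origin (TCP) lies at the very end of the fingers, on their centre line; the grasp point (between the pads) lies 19 mm behind it; z points along the fingers, y is the line along which they close (so a half turn about z gives the same grasp; the last joint's range is limited). The gripper opens to 85 mm and grips with 20 to 120 N. Pads are 22 mm wide; open, the fingers measure 114 mm over their backs; the gripper's body (76 mm by 85 mm) begins 54 mm behind the grasp point. The pads swing forward as they close: fully open they stand 13 mm farther back than shut.
Start: joints at [0.967, 0.426, 0.074, 1.606, -0.034, 1.111, -0.067], TCP at [0.296, -0.606, 0.231] pointing down, gripper open.
Joint ranges: [-2.85, 2.85], [-0.5, 2.14], [-1.23, 1.37], [0.21, 2.46], [-1.02, 4.16], [0.16, 2.05], [-2.73, 2.73]. Speed limits (rad/s): [1.89, 1.89, 2.39, 2.39, 3.01, 3.01, 3.01].

### API

Orientations are given as a unit quaternion [w, x, y, z].
In Python, from cell import state, snapshot, camera_model, manip gives the robot as it stands. The module is installed in compiled form; this text tells all that it offers.
- The arm moves only by the shell command python3 -m creep 'ROWS' [OPENING] [FORCE]. ROWS is JSON, one flat list of numbers, 4 for each row, row after row: the shift along the tool's x, y, z in m, then the turn about the tool's z in degrees. In form: [tx, ty, tz, twist, tx, ty, tz, twist, ...]. A call has 1 to 20 rows; each row is the pose to reach, as a shift and turn from the pose commanded when the call began, along the tool's axes at that moment; what a row does not reach only later rows make up. A row lasts 1/12 s, in which the tool goes at most 41.7 mm and 7.16 degrees, less where a joint would pass 70% of its speed; a pose out of reach is approached as far as the arm can. A call with a gripper value outside its range is refused whole. OPENING is the opening, from 0 (shut) to 1 (fully open), set as the call begins (- or left out, the last holds). The fingers move at their own pace and stop on an object; FORCE is the grip in N (left out, the last holds). Time passes only in rows, so rows that repeat a pose let the fingers close. It gives the time, the measured TCP pose, the force, the opening and the grip force at its end, in the units of the state.
- state(): the state, without advancing time (a new reading comes with each control period).
- snapshot(name): name is "scene" or "top" or "wrist"; returns (picture, depth): 400x640x3 uint8, red, green, blue; 400x640 float32, m along the optical axis (not along the pixel's ray), 0 where there is no reading.
- camera_model(name): a dict with "mtx" (3x3 intrinsics, pixels), "dist_coeffs" ([k1, k2, p1, p2, k3] as OpenCV has them; the pictures are not rectified), "rvec" (rotation vector, rad) and "tvec" (3), from world to camera coordinates, as OpenCV has them; the wrist camera has in their place "mount" (4x4, takes a point from camera to tool coordinates, whose origin is the TCP and whose axes are the flange's). Camera axes: x right, y down, z forward; pixel columns grow to the right and rows downward; lengths in m; the calibration is good to about 2 mm. A picture is of the moment at which its call begins: read the wrist's pose just before it. camera_model takes no time and is no camera call.
- manip.finish_job(): hands the job in; it is judged then, once.
The state is a dict: "time": time; "qpos": joint angles; "joint_vel": joint speeds; "effort": joint torques, N m; "tool_pos": TCP position; "tcp_rot": TCP orientation; "ft_force": force on the tool from outside, world axes, zero at the start; "torque": the same for the moment, N m; "opening": opening from 0.0 (shut) to 1.0 (fully open); "grip_force": force on a finger pad.
Only numpy, scipy, OpenCV 4.12 (cv2) and the standard library are available. Lean on these libraries where they do the work, as an engineer would, in place of code of your own. Each camera call takes 0.05 s, during which the arm holds its last target. There are 200 camera calls.

## Working session

There is one attempt and no reset: what is moved stays moved. The work goes in short steps, Python scripts to look and compute and a shell command to move; the robot and the scene stay as the last step left them, time stands still between calls to the robot, and variables do not carry over. Pictures are saved under pics/ and viewed, at most 12 in all, crops included, and the job is handed in when it is done.

```bash
mkdir -p pics; ls
python3 - <<'E'
from cell import state,snapshot,camera_model
import cv2,numpy as np
np.set_printoptions(precision=4,suppress=True)
s=state();print(s)
for n in("scene","top"):
    p,d=snapshot(n);cv2.imwrite(f"pics/{n}0.png",p[:,:,::-1]);np.savez(f"{n}0.npz",p=p,d=d)
    print(n,camera_model(n), (d>0).mean())
print(camera_model("wrist"))
E
```

```text
pics
{'time': 0.0, 'qpos': array([ 0.9665,  0.4267,  0.0738,  1.6066, -0.0341,  1.1108, -0.0671]), 'joint_vel': array([-0.0002, -0.0008, -0.0001,  0.0004, -0.0006, -0.0013, -0.0012]), 'effort': array([ -0.0005, -94.9837,   3.7609, -46.3514,   0.0193,   0.0101,
         0.0001]), 'tool_pos': array([ 0.2963, -0.606 ,  0.2306]), 'tcp_rot': array([-0.0006,  0.9743,  0.2254, -0.0002]), 'ft_force': array([-0.7141,  0.0568,  0.2348]), 'torque': array([ 0.0169, -0.0461,  0.0057]), 'grip_force': 0.0, 'opening': 1.0008299912837715}
scene {'mtx': array([[395.3177,   0.    , 319.6749],
       [  0.    , 395.3177, 199.8977],
       [  0.    ,   0.    ,   1.    ]]), 'dist_coeffs': array([-0.0173,  0.    ,  0.    ,  0.    ,  0.    ]), 'rvec': array([ 0.8997, -2.5287,  1.0654]), 'tvec': array([0.38  , 0.3625, 0.6923])} 0.99610546875
top {'mtx': array([[403.1795,   0.    , 317.379 ],
       [  0.    , 403.1795, 203.5025],
       [  0.    ,   0.    ,   1.    ]]), 'dist_coeffs': array([0.007, 0.   , 0.   , 0.   , 0.   ]), 'rvec': array([ 2.1013, -2.1392,  0.1553]), 'tvec': array([-0.0728,  0.5913,  1.0917])} 0.99626953125
{'mtx': array([[324.0809,   0.    , 318.9342],
       [  0.    , 324.0809, 197.7916],
       [  0.    ,   0.    ,   1.    ]]), 'dist_coeffs': array([0.0133, 0.    , 0.    , 0.    , 0.    ]), 'mount': array([[ 0.0001, -0.9559, -0.2938,  0.0756],
       [ 1.    , -0.0001,  0.0004,  0.0007],
       [-0.0004, -0.2938,  0.9559, -0.1423],
       [ 0.    ,  0.    ,  0.    ,  1.    ]])}
```

View pics/top0.png

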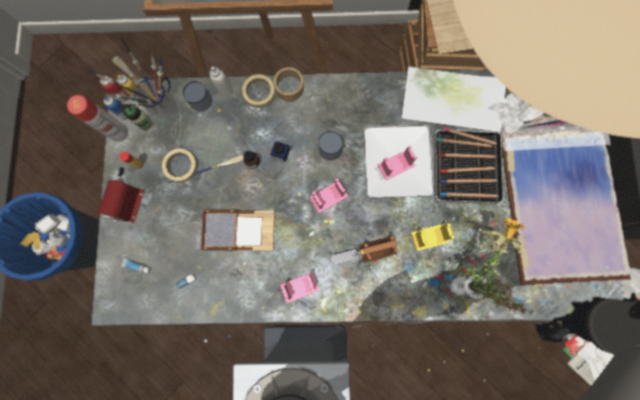

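View pics/scene0.png

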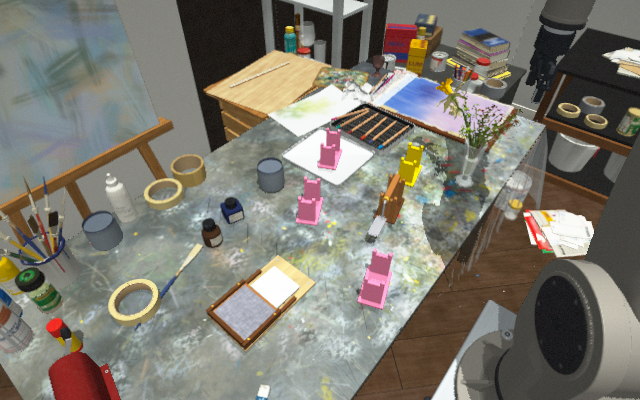

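The top view shows the board at px (203–273, 209–250) with the deck on the left and the white panel at (249,232). The brown rest with the knife is at (378,249), blade pointing left to (335,257), and pink and yellow look-alikes stand around it. Next I measure the board and knife from depth.

```bash
cat > h.py <<'E'
import numpy as np,cv2
from scipy.spatial.transform import Rotation as R
from cell import state,snapshot,camera_model
np.set_printoptions(precision=4,suppress=True)
def extr(n,s=None):
    c=camera_model(n)
    if 'rvec' in c:
        r=R.from_rotvec(c['rvec']).as_matrix();return c,r.T,-r.T@c['tvec']
    q=s['tcp_rot'];T=R.from_quat([q[1],q[2],q[3],q[0]]).as_matrix();m=c['mount']
    return c,T@m[:3,:3],T@m[:3,3]+s['tool_pos']
def cloud(n,d,s=None):
    c,r,t=extr(n,s);v,u=np.mgrid[:400,:640]
    x=cv2.undistortPoints(np.stack([u,v],-1).reshape(-1,1,2).astype(float),c['mtx'],c['dist_coeffs']).reshape(400,640,2)
    return np.dstack([x,np.ones((400,640))])*d[...,None]@r.T+t
def plane(n,uv,z,s=None):
    c,r,t=extr(n,s);uv=np.atleast_2d(np.asarray(uv,float))
    x=cv2.undistortPoints(uv.reshape(-1,1,2),c['mtx'],c['dist_coeffs']).reshape(-1,2)
    k=np.c_[x,np.ones(len(x))]@r.T
    return t+k*((z-t[2])/k[:,2])[:,None]
def rect(P):
    (c,wh,a)=cv2.minAreaRect(np.asarray(P[:,:2]*1000,np.float32));b=cv2.boxPoints((c,wh,a))
    return np.array(c),wh,a
E
python3 - <<'E'
from h import *
f=np.load('top0.npz');p,d=f['p'],f['d'];P=cloud('top',d)
hsv=cv2.cvtColor(p,cv2.COLOR_RGB2HSV)
print("table z",np.median(P[280:300,200:260,2]))
def show(name,m,box):
    M=np.zeros((400,640),bool);u0,v0,u1,v1=box;M[v0:v1,u0:u1]=m[v0:v1,u0:u1]
    n,l,st,_=cv2.connectedComponentsWithStats(M.astype(np.uint8));k=1+st[1:,4].argmax();Q=P[l==k]
    print(name,len(Q),Q.mean(0),rect(Q),"z",np.percentile(Q[:,2],[5,50,95]))
show("board z>8",P[...,2]>0.006,(190,195,285,265))
show("white",(hsv[...,1]<40)&(hsv[...,2]>170),(230,205,275,255))
show("rest/knife>.07",P[...,2]>.068,(325,225,405,275))
show("knife all>.015",P[...,2]>.012,(325,225,405,275))
show("blade",(P[...,2]>.012)&(P[...,2]<.06),(325,240,356,275))
for v in range(250,262): print(v,[f"{1000*z:.0f}" for z in P[v,328:364,2]])
c=p[190:280,190:420][:,:,::-1];cv2.imwrite('pics/c1.png',cv2.resize(c,None,fx=3.4,fy=3.4,interpolation=2))
E
```

```text
table z -2.6869186433797765e-05
board z>8 2758 [0.5222 0.1524 0.0226] (array([505.9698,  65.7321]), (389.227783203125, 146.9434051513672), 78.45989990234375) z [0.0074 0.0195 0.0282]
white 700 [0.5192 0.1172 0.0206] (array([486.8268,  17.0881]), (299.35882568359375, 94.52722930908203), 71.74266815185547) z [0.0151 0.0191 0.0229]
rest/knife>.07 297 [ 0.4613 -0.2462  0.0848] (array([ 459.08  , -242.9787]), (41.4007453918457, 105.64204406738281), 14.947295188903809) z [0.0717 0.0865 0.0908]
knife all>.015 603 [ 0.4524 -0.2096  0.0597] (array([ 449.4579, -207.1765]), (41.52468490600586, 179.78720092773438), 14.947294235229492) z [0.028  0.0666 0.09  ]
blade 233 [ 0.4397 -0.1535  0.0337] (array([ 439.7125, -154.4009]), (25.773765563964844, 72.33684539794922), 13.242630958557129) z [0.0277 0.0339 0.0389]
250 ['0', '3', '-1', '2', '-2', '-6', '-1', '-4', '-0', '1', '-3', '1', '1', '1', '1', '1', '3', '3', '-1', '-5', '-1', '3', '3', '-1', '27', '30', '31', '25', '1', '-0', '-0', '-1', '81', '89', '87', '87']
251 ['2', '-3', '-3', '0', '2', '1', '-0', '-2', '5', '2', '4', '1', '-1', '-0', '-
[... 1551 characters left out ...]
', '28', '35', '29', '33', '27', '31', '-2', '-7', '-2', '-1', '2', '4']
259 ['1', '-1', '3', '40', '37', '37', '36', '35', '37', '39', '34', '36', '36', '33', '34', '33', '37', '37', '32', '32', '30', '31', '33', '29', '29', '31', '0', '1', '0', '3', '-2', '3', '-1', '-1', '-1', '9']
260 ['0', '-0', '3', '-0', '36', '39', '38', '36', '35', '38', '37', '34', '33', '38', '38', '35', '33', '34', '34', '31', '33', '36', '34', '1', '1', '-0', '0', '1', '-0', '-0', '4', '-2', '0', '-1', '1', '6']
261 ['-2', '2', '1', '2', '39', '39', '36', '38', '40', '39', '36', '33', '36', '33', '34', '35', '32', '35', '30', '3', '2', '-2', '1', '1', '3', '0', '1', '3', '1', '2', '-2', '0', '2', '-5', '1', '8']
```

View pics/c1.png

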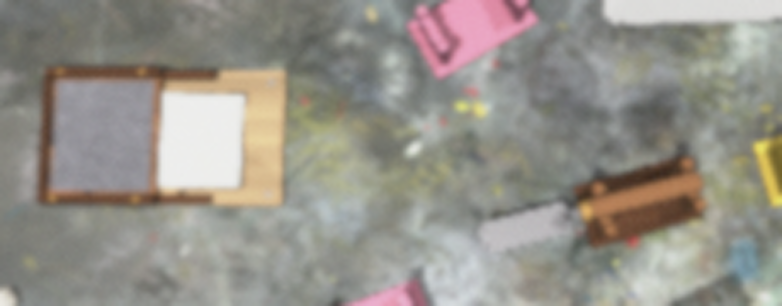

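Crop: handle (orange-brown) from (585,212) to (703,183), blade to about (483,237); the depth shows that the blade is bent upward. The board spans (40–285, 68–206), with white panel (160–243, 92–188).

Run:
```python
from h import *
f=np.load('top0.npz');p,d=f['p'],f['d'];P=cloud('top',d)
ends=plane('top',[[585/3.4+190-.35,212/3.4+190-.35],[703/3.4+190-.35,183/3.4+190-.35]],.087)
print(ends, ends.mean(0)); dv=ends[0]-ends[1];yaw=np.arctan2(-dv[0],dv[1]);print('knife yaw',yaw,np.linalg.norm(dv))
m=(P[...,2]>.012)&(P[...,2]<.046);M=np.zeros_like(m);M[245:275,325:357]=m[245:275,325:357]
Q=P[M];ax=dv[:2]/np.linalg.norm(dv[:2]);t=Q[:,:2]@ax;k=np.polyfit(t,Q[:,2],1);print('blade slope',k[0],'tip z',np.polyval(k,t.max()),'root z',np.polyval(k,t.max()-.075),t.max()-t.min())
b=np.array([[40,68],[285,68],[285,206],[40,206],[160,92],[243,92],[243,188],[160,188]])/3.4+190-.35
print(plane('top',b[:4],.02));w=plane('top',b[4:],.019);print(w,w.mean(0))
s=state();q=s['tcp_rot'];T=R.from_quat([q[1],q[2],q[3],q[0]]).as_matrix();print(T)
print('tool yaw of x',np.arctan2(T[1,0],T[0,0]))
tgt=np.array([*ends.mean(0)[:2],.23]);print(T.T@(tgt-s['tool_pos']))
```

```text
[[ 0.4495 -0.2007  0.087 ]
 [ 0.4707 -0.2941  0.087 ]] [ 0.4601 -0.2474  0.087 ]
knife yaw 0.22253707221675068 0.09575455976036816
blade slope 0.12016808861789961 tip z 0.0379973404489732 root z 0.02898473380263074 0.07380643152007052
[[0.5837 0.2563 0.02  ]
 [0.5796 0.0453 0.02  ]
 [0.4622 0.0449 0.02  ]
 [0.4658 0.2523 0.02  ]]
[[0.5611 0.1526 0.019 ]
 [0.5597 0.0813 0.019 ]
 [0.4779 0.0807 0.019 ]
 [0.4792 0.151  0.019 ]] [0.5195 0.1164 0.019 ]
[[ 0.8984  0.4392 -0.0006]
 [ 0.4392 -0.8984  0.001 ]
 [-0.0001 -0.0012 -1.    ]]
tool yaw of x 0.45475156519252125
[ 0.3047 -0.2503  0.0009]
```

Run:
```python
from h import *
for n in('top','scene'):
    f=np.load(n+'0.npz');P=cloud(n,f['d']).reshape(-1,3);P=P[f['d'].ravel()>0]
    print(n,'rows x .15...0.7, cols y -.75..0.2 step .05')
    for x in np.arange(.15,.7,.05):
        print(f"{x:.2f}",[int(1000*np.percentile(q[:,2],98)) if len(q:=P[(abs(P[:,0]-x)<.025)&(abs(P[:,1]-y)<.025)&(P[:,2]<.6)])>2 else None for y in np.arange(-.75,.2,.05)])
```

```text
top rows x .15...0.7, cols y -.75..0.2 step .05
0.15 [-728, -730, -729, -730, -729, -730, -729, -730, -730, -729, -731, -636, 4, 3, 14, 16, 14, 4, 3]
0.20 [None, None, None, None, None, None, None, -734, -729, -734, None, None, None, -731, -730, -728, -739, None, None]
0.25 [6, 4, 4, 460, 467, 4, 6, 4, 4, 4, 4, 4, 5, 4, 3, 5, 3, 4, 5]
0.30 [4, 5, 262, 397, 580, 598, 4, 5, 5, 5, 5, 4, 5, 5, 4, 7, 4, 4, 5]
0.35 [16, 17, 314, 518, 570, 226, 154, 4, 4, 4, 4, 5, 4, 5, 78, 81, 4, 4, 5]
0.40 [21, 20, 21, 5, 4, 230, 177, 5, 5, 5, 4, 5, 6, 5, 79, 6, 4, 4, 4]
0.45 [20, 20, 20, 4, 248, 242, 5, 9, 73, 89, 91, 89, 39, 38, 5, 4, 9, 18, 29]
0.50 [21, 20, 20, 5, 240, 209, 81, 11, 78, 85, 10, 5, 4, 4, 4, 4, 11, 23, 24]
0.55 [19, 20, 20, 5, 5, 5, 6, 5, 4, 4, 5, 5, 4, 6, 4, 4, 12, 22, 25]
0.60 [20, 20, 21, 23, 22, 23, 22, 13, 8, 11, 6, 5, 79, 81, 69, 4, 8, 14, 27]
0.65 [19, 20, 20, 21, 19, 20, 21, 10, 7, 26, 12, 5, 80, 10, 4, 4, 4, 4, 4]
scene rows x .15...0.7, cols y -.75..0.2 step .05
0.15 [-734, -735, -735, -737, -735, -736, -735, -736, -737, -734, -734, -641, 0, 1, 12, 12, 13, 0, None]
0.20 [-734, -735, -735, -735, -734, -735, -736, -735, -736, -736, -736, -734, -735, None, None, None, None, None, None]
0.25 [0, 0, 0, 476, 474, 1, 1, 0, 1, 1, 1, 0, 1, 1, 0, 1, 1, 0, 0]
0.30 [0, 0, 309, 411, 472, 174, 1, 1, 1, 1, 1, 1, 1, 1, 1, 58, 1, 1, 0]
0.35 [10, 13, 321, 460, 442, 221, 149, 2, 2, 1, 1, 1, 1, 2, 77, 79, 2, 1, 1]
0.40 [16, 16, 0, 0, 2, 233, 174, 2, 2, 1, 2, 3, 35, 11, 78, 3, 1, 1, 1]
0.45 [16, 16, 16, 0, 244, 231, 5, 70, 75, 87, 89, 87, 36, 36, 2, 2, 8, 15, 27]
0.50 [16, 16, 15, 2, 239, 222, 79, 45, 78, 85, 2, 4, 2, 2, 2, 1, 9, 20, 21]
0.55 [15, 15, 16, 2, 3, 2, 3, 2, 2, 2, 2, 2, 2, 3, 1, 2, 9, 20, 25]
0.60 [16, 14, 17, 19, 21, 20, 20, 16, 9, 9, 9, 2, 77, 79, 73, 2, 6, 15, 27]
0.65 [15, 15, 16, 20, 19, 19, 21, 11, 4, 67, 10, 3, 79, 3, 2, 2, 2, 2, 1]
```

```bash
python3 -m creep '[0,0,-0.16,0, 0,0,-0.16,0, 0,0,-0.16,0, 0,0,-0.16,0, 0.305,-0.25,-0.16,-77, 0.305,-0.25,-0.16,-77, 0.305,-0.25,-0.16,-77, 0.305,-0.25,-0.16,-77, 0.305,-0.25,-0.16,-77, 0.305,-0.25,-0.16,-77, 0.305,-0.25,-0.16,-77, 0.305,-0.25,-0.16,-77, 0.305,-0.25,-0.16,-77, 0.305,-0.25,-0.16,-77, 0.305,-0.25,-0.16,-77, 0.305,-0.25,0.01,-77, 0.305,-0.25,0.01,-77, 0.305,-0.25,0.01,-77, 0.305,-0.25,0.01,-77, 0.305,-0.25,0.01,-77]' 1 100
python3 - <<'E'
from h import *
s=state();p,d=snapshot('wrist');cv2.imwrite('pics/w1.png',p[:,:,::-1]);np.savez('w1.npz',p=p,d=d,tool_pos=s['tool_pos'],tcp_rot=s['tcp_rot'])
print(s['qpos'],s['time'],(d>0).mean())
E
```

```text
time: 1.77
tool_pos: [0.4572, -0.2464, 0.2148]
tcp_rot: [-0.005, 0.622, 0.783, -0.001]
ft_force: [-1.4, 0.8, -0.4]
opening: 1.003
grip_force: 0.0
[ 0.6303  0.2112 -0.2955  1.9476  0.0711  1.0024  0.5302] 1.7667 0.9960546875
```

View pics/w1.png

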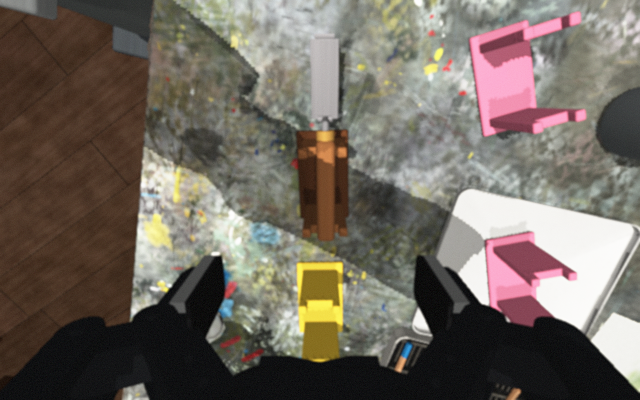

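The wrist view shows the handle in the rest at (323,130)–(327,240) and the blade tip at (325,38); the fingers straddle it cleanly.

Run:
```python
from h import *
f=np.load('w1.npz');s={k:f[k] for k in('tool_pos','tcp_rot')};p,d=f['p'],f['d'];P=cloud('wrist',d,s)
hsv=cv2.cvtColor(p,cv2.COLOR_RGB2HSV);
print('rgb handle',p[180,326],p[205,312],p[215,326],'horn',p[150,302])
M=np.zeros((400,640),bool);M[125:245,295:355]=True
H=M&(P[...,2]>.0835);l=cv2.connectedComponents(H.astype(np.uint8))[1];k=np.bincount(l[l>0]).argmax();Q=P[l==k]
c,wh,a=rect(Q);print('handle top',c,wh,a,np.median(Q[:,2]),len(Q))
u,s_,v=np.linalg.svd(Q[:,:2]-Q[:,:2].mean(0),full_matrices=False);ax=v[0]*np.sign(v[0][1]);print('yaw',np.arctan2(-ax[0],ax[1]),'mean',Q.mean(0))
t=Q[:,:2]@ax;print('mid',(t.min()+t.max())/2-Q[:,:2].mean(0)@ax,np.ptp(t))
B=np.zeros_like(M);B[30:122,305:345]=True;B&=(P[...,2]>.02)&(P[...,2]<.05);Q=P[B];t=Q[:,:2]@ax;k=np.polyfit(t,Q[:,2],1);print('slope',k[0],np.polyval(k,[t.min(),t.max()]),np.ptp(t))
q=s['tcp_rot'];T=R.from_quat([q[1],q[2],q[3],q[0]]).as_matrix();print('tool x dir yaw',np.arctan2(-T[0,0],T[1,0]),T[:,2])
for g in [np.r_[c/1000,.079]]: print('grip in tool',T.T@(g-s['tool_pos']))
```

```text
rgb handle [116  69  38] [56 34 21] [116  72  42] horn [113  73  44]
handle top [ 458.5506 -233.2699] (15.314070701599121, 122.64964294433594) 13.794355392456055 0.08717892133452593 1895
yaw 0.23948704996866105 mean [ 0.4612 -0.243   0.088 ]
mid 0.010106766431600411 0.12264903939868155
slope 0.1278944882721348 [0.0276 0.0374] 0.07632890205775772
tool x dir yaw 0.22814500400571966 [-0.0086  0.0043 -1.    ]
grip in tool [0.0116 0.0053 0.1359]
```

```bash
python3 -m creep '[0,0,0.04,0, 0,0,0.07,0, 0,0,0.1,0, 0,0,0.1,0, 0,0,0.1,0]'
python3 - <<'E'
from h import *
s=state();q=s['tcp_rot'];T=R.from_quat([q[1],q[2],q[3],q[0]]).as_matrix();print(s['tool_pos'],T[:,2],np.arctan2(-T[0,0],T[1,0]),T.T@(np.array([.461,-.2475,.079])-s['tool_pos']))
E
```

```text
time: 2.23
tool_pos: [0.4614, -0.2481, 0.1229]
tcp_rot: [-0.0, 0.622, 0.783, 0.0]
ft_force: [-0.5, 0.3, 1.0]
opening: 1.001
grip_force: 0.0
[ 0.4614 -0.2481  0.1229] [-0.0002  0.0002 -1.    ] 0.22775804959833723 [ 0.0007 -0.0002  0.0439]
```

```bash
python3 -m creep '[0,0,0.03,0, 0,0,0.06,0, 0,0,0.06,0, 0,0,0.06,0]' 1 100 && python3 -m creep '[0,0,0,0, 0,0,0,0, 0,0,0,0, 0,0,0,0, 0,0,0,0, 0,0,0,0, 0,0,0,0]' 0 60; python3 -m creep '[0,0,-0.01,0, 0,0,-0.025,0, 0,0,-0.04,0, 0,0,-0.04,0, 0,0,-0.04,0]'
```

```text
time: 2.57
tool_pos: [0.4616, -0.2482, 0.0633]
tcp_rot: [0.0, 0.622, 0.783, 0.0]
ft_force: [-0.3, -0.0, 0.1]
opening: 1.003
grip_force: 0.0
time: 3.15
tool_pos: [0.4608, -0.2479, 0.062]
tcp_rot: [0.0, 0.622, 0.783, -0.0]
ft_force: [-2.8, -0.1, 11.7]
opening: 0.176
grip_force: 58.4
time: 3.57
tool_pos: [0.461, -0.2481, 0.1022]
tcp_rot: [0.001, 0.622, 0.783, 0.0]
ft_force: [0.1, 0.1, -1.3]
opening: 0.172
grip_force: 58.9
```

```bash
python3 -m creep '[0.04,0,0,0, 0.077,0,0,0, 0.077,0,0,0, 0.077,0,0,0]' 0 60;  python3 -m creep '[0,0,0.02,0, 0,0,0.036,0, 0,0,0.036,0, 0,0,0.036,0]' 0 60;  python3 -m creep '[0,0,0.003,0, 0,0,0.005,0, 0,0,0.007,0, 0,0,0.009,0, 0,0,0.01,0, 0,0,0.0105,0, 0,0,0.0105,0, 0,0,0.0105,0]' 0 20
```

```text
time: 3.9
tool_pos: [0.4426, -0.1711, 0.1009]
tcp_rot: [-0.001, 0.621, 0.784, -0.0]
ft_force: [0.4, -1.1, -0.7]
opening: 0.178
grip_force: 58.8
time: 4.23
tool_pos: [0.4427, -0.1732, 0.0647]
tcp_rot: [-0.001, 0.622, 0.783, -0.0]
ft_force: [0.8, 0.1, 0.1]
opening: 0.176
grip_force: 58.9
time: 4.9
tool_pos: [0.4439, -0.1726, 0.0559]
tcp_rot: [0.001, 0.622, 0.783, 0.0]
ft_force: [-4.3, 6.4, 13.6]
opening: 0.171
grip_force: 62.6
```

```bash
python3 -m creep '[0,0,-0.02,0, 0,0,-0.05,0, 0,0,-0.09,0, 0,0,-0.12,0, 0,0,-0.12,0, 0,0,-0.12,0]' 0 100
cat > pitch.py <<'E'
from h import *
import sys
s=state();p,d=snapshot('wrist');P=cloud('wrist',d,s)
q=s['tcp_rot'];T=R.from_quat([q[1],q[2],q[3],q[0]]).as_matrix();L=(P-s['tool_pos'])@T
cv2.imwrite('pics/%s.png'%sys.argv[1],p[:,:,::-1])
print('time',s['time'],s['tool_pos'])
def fit(n,m):
    Q=L[m];k=np.polyfit(Q[:,0],-Q[:,2],1);print(n,len(Q),'slope',k[0],'x',np.percentile(Q[:,0],[.5,99.5]),'up at ends',np.polyval(k,[Q[:,0].min(),Q[:,0].max()]),'y mean',Q[:,1].mean(), 'yslope',np.polyfit(Q[:,0],Q[:,1],1)[0])
X,Y,Z=L[...,0],L[...,1],L[...,2]
fit('handle',(abs(Y)<.006)&(Z<-.014)&(Z>-.045)&(X>.012)&(X<.044)&(d>0))
fit('blade',(abs(Y)<.018)&(Z>.012)&(Z<.085)&(X>.066)&(X<.16)&(d>0))
E
python3 pitch.py w2
```

```text
time: 5.4
tool_pos: [0.4443, -0.1734, 0.1769]
tcp_rot: [0.002, 0.622, 0.783, 0.001]
ft_force: [-1.0, -0.6, -1.8]
opening: 0.165
grip_force: 98.0
time 5.4 [ 0.4443 -0.1734  0.1769]
handle 2420 slope -0.12037233237666027 x [0.0123 0.0439] up at ends [0.0248 0.0209] y mean 3.492265710542709e-05 yslope -0.008609767282590747
blade 5802 slope 0.020177707045693237 x [0.0662 0.1202] up at ends [-0.0398 -0.0387] y mean 0.0005887610532819158 yslope 0.008362515043408464
```

View pics/w2.png

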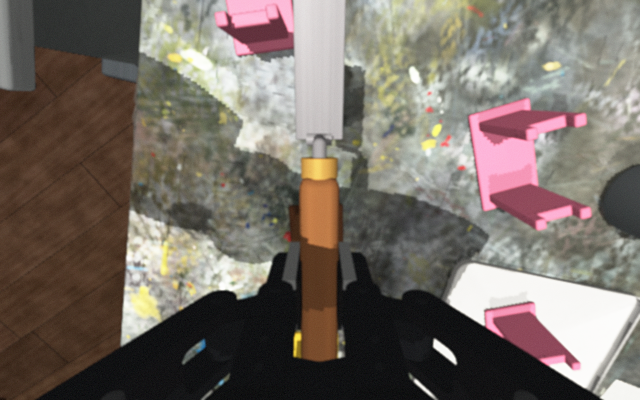

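The handle now pitches tip-down about 0.12 rad and the blade (295–343, up to row 0) is nearly level (+0.02). One more small press at the saddle will give it a slight downward slope.

```bash
python3 -m creep '[0,0,0.04,0, 0,0,0.08,0, 0,0,0.11,0, 0,0,0.116,0, 0,0,0.119,0, 0,0,0.121,0, 0,0,0.1235,0, 0,0,0.1235,0, 0,0,0.1235,0]' 0 20; python3 -m creep '[0,0,-0.03,0, 0,0,-0.07,0, 0,0,-0.11,0, 0,0,-0.12,0, 0,0,-0.12,0]' 0 110; python3 pitch.py w3
```

```text
time: 6.2
tool_pos: [0.4421, -0.1718, 0.0518]
tcp_rot: [-0.001, 0.622, 0.783, -0.0]
ft_force: [-9.7, 8.8, 20.5]
opening: 0.162
grip_force: 103.7
time: 6.62
tool_pos: [0.4447, -0.1733, 0.1746]
tcp_rot: [0.002, 0.622, 0.783, 0.001]
ft_force: [0.7, -0.9, -2.0]
opening: 0.166
grip_force: 108.0
time 6.6167 [ 0.4447 -0.1733  0.1746]
handle 2417 slope -0.2047132624963633 x [0.0122 0.0438] up at ends [0.0243 0.0177] y mean 8.147082327025284e-05 yslope 0.0019106255835752554
blade 5344 slope -0.06022909346488285 x [0.0665 0.122 ] up at ends [-0.0449 -0.0483] y mean 0.0008503845439832313 yslope 0.007841265493633091
```

```bash
python3 -m creep '[0.24,0.135,0,14.1, 0.24,0.135,0,14.1, 0.24,0.135,0,14.1, 0.24,0.135,0,14.1, 0.24,0.135,0,14.1, 0.24,0.135,0,14.1, 0.24,0.135,0,14.1, 0.24,0.135,0,14.1, 0.24,0.135,0,14.1, 0.24,0.135,0,14.1, 0.24,0.135,0,14.1]'
python3 - <<'E'
from h import *
s=state();p,d=snapshot('wrist');cv2.imwrite('pics/w4.png',p[:,:,::-1]);np.savez('w4.npz',p=p,d=d,tool_pos=s['tool_pos'],tcp_rot=s['tcp_rot'])
E
```

```text
time: 7.58
tool_pos: [0.5198, 0.0903, 0.1702]
tcp_rot: [-0.001, 0.714, 0.7, -0.001]
ft_force: [0.3, 0.2, -0.4]
opening: 0.168
grip_force: 107.9
```

View pics/w4.png

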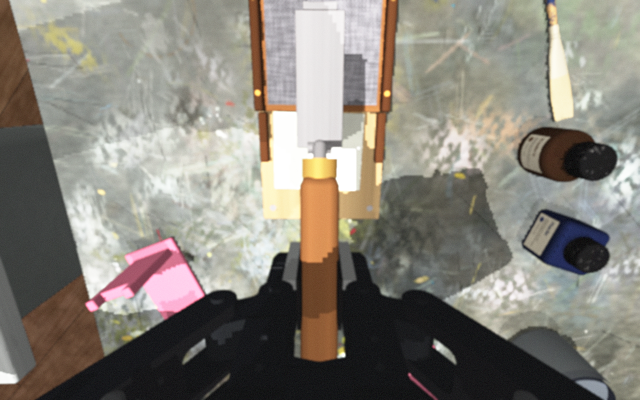

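The view shows the board front corners at about (263,219) and (379,219), the dark step strip at row ~107, the panel at (276–361, 112–190), and the blade tip at about (321,10).

Run:
```python
from h import *
f=np.load('w4.npz');s={k:f[k] for k in('tool_pos','tcp_rot')};p,d=f['p'],f['d']
print('front',plane('wrist',[[263.5,218.5],[379.5,218.5]],.008,s))
print('step',plane('wrist',[[262,109],[386,109]],.020,s))
w=(cv2.cvtColor(p,cv2.COLOR_RGB2HSV)[...,1]<30)&(p.min(2)>190);
for v in (150,165,180): r=np.where(w[v,255:395])[0]+255;print(v,r.min(),r.max())
for u in (285,292,350,355): r=np.where(w[105:215,u])[0]+105;print('col',u,r.min(),r.max())
print('floor wood rows',[ (u,p[186:200,u].tolist()) for u in (285,)])
P=cloud('wrist',d,s);q=s['tcp_rot'];T=R.from_quat([q[1],q[2],q[3],q[0]]).as_matrix();L=(P-s['tool_pos'])@T
m=(abs(L[...,1])<.006)&(L[...,2]>.035)&(L[...,2]<.07)&(L[...,0]>.066);Q=L[m];k=np.polyfit(Q[:,0],-Q[:,2],1);print('blade',k[0],Q[:,0].max(),np.polyval(k,Q[:,0].max()))
print('tool yaw',np.arctan2(-T[0,0],T[1,0]),s['tool_pos'])
```

```text
front [[0.4641 0.0504 0.008 ]
 [0.5804 0.0482 0.008 ]]
step [[0.4722 0.1565 0.02  ]
 [0.58   0.1544 0.02  ]]
150 255 360
165 273 359
180 255 358
col 285 112 188
col 292 112 189
col 350 136 190
col 355 134 190
floor wood rows [(285, [[255, 255, 255], [255, 255, 255], [254, 253, 249], [252, 244, 214], [252, 240, 186], [252, 240, 187], [253, 240, 190], [253, 241, 191], [253, 241, 189], [253, 241, 190], [253, 241, 190], [253, 241, 191], [253, 241, 192], [253, 241, 192]])]
blade -0.06128061123018049 0.12296347893742397 -0.04840339655352904
tool yaw -0.0194017773715117 [0.5198 0.0903 0.1702]
```

```bash
python3 -m creep '[-0.04,0.001,0,0, -0.08,0.001,0,0, -0.12,0.001,0.02,0, -0.145,0.001,0.05,0, -0.145,0.001,0.085,0, -0.145,0.001,0.085,0, -0.145,0.001,0.085,0, -0.145,0.001,0.085,0, -0.145,0.001,0.085,0]'
python3 - <<'E'
from h import *
s=state();q=s['tcp_rot'];T=R.from_quat([q[1],q[2],q[3],q[0]]).as_matrix();tip=s['tool_pos']+T@[.123,.001,.0505]
print(s['tool_pos'],'tip world',tip,'ft',s['ft_force'],'yaw',np.arctan2(-T[0,0],T[1,0]),T[:,2])
a=.019;b=(tip-[.5243,.1545,0]);print('tip board',b[0]*np.cos(a)-b[1]*np.sin(a),b[0]*np.sin(a)+b[1]*np.cos(a))
E
```

```text
time: 8.38
tool_pos: [0.5201, -0.0529, 0.0882]
tcp_rot: [0.001, 0.713, 0.701, 0.001]
ft_force: [0.5, -0.8, -0.7]
opening: 0.171
grip_force: 107.8
[ 0.5201 -0.0529  0.0882] tip world [0.5234 0.07   0.0378] ft [ 0.4949 -0.7749 -0.6834] yaw -0.01745504607040114 [ 0.0026 -0.     -1.    ]
tip board 0.0006816319875009796 -0.08446623858491956
```

```bash
python3 -m creep '[0,-0.001,0.015,0, 0,-0.001,0.024,0, 0,-0.001,0.024,0, 0,-0.001,0.024,0, 0,-0.001,0.024,0, 0,-0.001,0.024,0]'; for i in 1 2 3 ; do python3 -m creep '[0,0,0.0006,0, 0,0,0.0012,0, 0,0,0.0012,0]' | egrep 'pos|ft'; done
```

```text
time: 8.88
tool_pos: [0.5184, -0.0534, 0.063]
tcp_rot: [0.0, 0.713, 0.701, 0.0]
ft_force: [-0.2, -0.7, -0.3]
opening: 0.167
grip_force: 107.9
tool_pos: [0.518, -0.0535, 0.0612]
ft_force: [-0.4, -0.2, -1.0]
tool_pos: [0.5179, -0.0535, 0.0598]
ft_force: [-0.1, 0.5, -0.2]
tool_pos: [0.5179, -0.0535, 0.0586]
ft_force: [-0.3, -0.5, -2.1]
```

```bash
for i in 1 2 ; do python3 -m creep '[0,0,0.0005,0, 0,0,0.001,0, 0,0,0.001,0, 0,0,0.001,0]' | egrep 'pos|ft'; done;  python3 - <<'E'
from h import *
s=state();f=[]
for _ in range(4): snapshot('top');f.append(state()['ft_force'][2])
print(f,state()['torque'])
E
```

```text
tool_pos: [0.518, -0.0535, 0.0577]
ft_force: [1.2, -0.3, 0.0]
tool_pos: [0.518, -0.0536, 0.0568]
ft_force: [-0.1, -1.3, 1.1]
[np.float64(0.5213156837722603), np.float64(-0.2766712082658257), np.float64(0.46610764231437074), np.float64(0.879714002943349)] [-0.0896  0.      0.0187]
```

```bash
python3 -m creep '[0,0,-0.0015,0, 0,0,-0.0015,0, 0.005,0,-0.0015,0, 0.01,0,-0.0015,0, 0.015,0,-0.0015,0, 0.02,0,-0.0015,0, 0.025,0,-0.0015,0, 0.03,0,-0.0015,0, 0.035,0,-0.0015,0, 0.035,0,-0.0015,0, 0.035,0,-0.0015,0]';python3 - <<'E'
from h import *
for n in('top',):
    p,d=snapshot(n);c=p[190:280,190:330][:,:,::-1];cv2.imwrite('pics/c5.png',cv2.resize(c,None,fx=5,fy=5,interpolation=2))
print(state()['ft_force'])
E
```

```text
time: 11.42
tool_pos: [0.5186, -0.0182, 0.0582]
tcp_rot: [-0.0, 0.713, 0.701, 0.0]
ft_force: [-0.0, -0.0, -1.6]
opening: 0.167
grip_force: 107.9
[-0.1038 -0.8735 -1.7145]
```

View pics/c5.png

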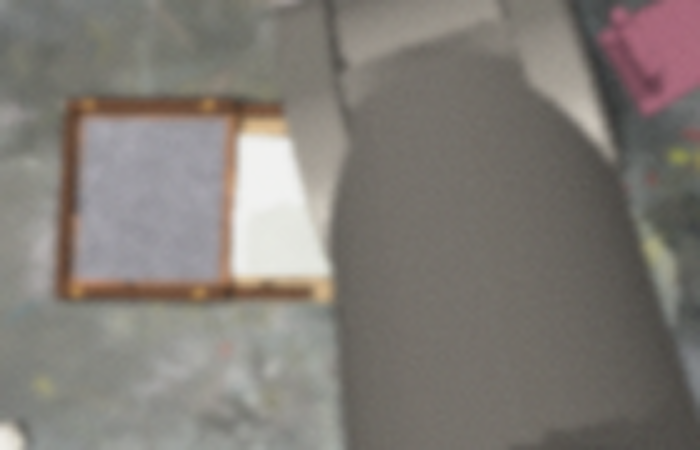

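```bash
python3 -m creep '[0,0,-0.003,0, 0,0,-0.006,0, 0.0005,0,-0.009,0, 0.001,0,-0.0125,0, 0.002,0,-0.0155,0, 0.002,0,-0.0155,0]';python3 - <<'E'
from h import *
P=None
for n in('top','scene'):
    p,d=snapshot(n);P=cloud(n,d)
    m=(abs(P[...,0]-.52)<.06)&(P[...,1]>.06)&(P[...,1]<.16)&(P[...,2]<.1)&(p.min(2)>150)&(cv2.cvtColor(p,cv2.COLOR_RGB2HSV)[...,1]<30)
    Q=P[m];print(n,len(Q),np.linalg.lstsq(np.c_[Q,][:,:2]@np.eye(2,2) if 0 else np.c_[Q[:,:2],np.ones(len(Q))],Q[:,2],rcond=None)[0],Q.min(0),Q.max(0))
c=p[240:360,190:330][:,:,::-1];cv2.imwrite('pics/c6.png',cv2.resize(c,None,fx=5,fy=5,interpolation=2))
E
```

```text
time: 11.97
tool_pos: [0.519, -0.0164, 0.0745]
tcp_rot: [0.0, 0.714, 0.701, 0.0]
ft_force: [-0.3, 0.5, -1.5]
opening: 0.164
grip_force: 107.9
top 316 [-0.0131 -0.2918  0.0701] [0.4809 0.1037 0.0132] [0.56   0.152  0.0372]
scene 1313 [ 0.0859 -0.1574 -0.0002] [ 0.46    0.06   -0.0046] [0.5665 0.16   0.039 ]
```

View pics/c6.png

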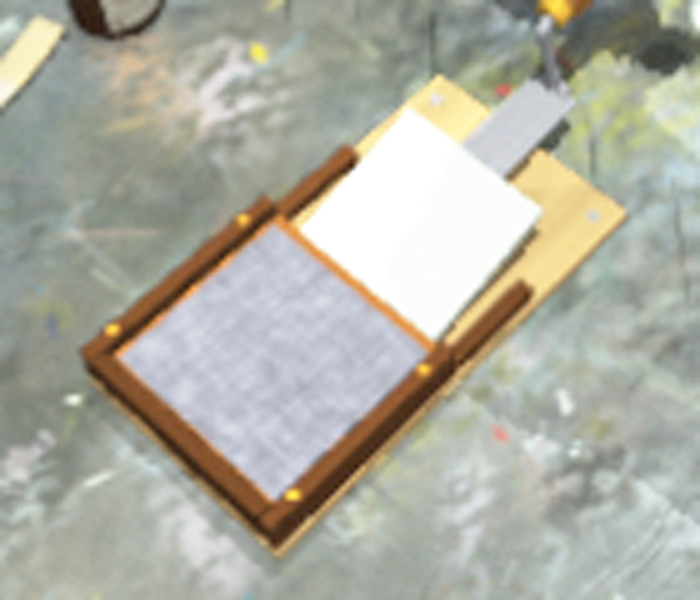

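The scene crop shows the blade under the free edge at (515,130) and the panel tilted about 0.29 rad with its far edge against the step. Continuing the arc.

```bash
python3 -m creep '[0.001,0,-0.003,0, 0.0025,0,-0.006,0, 0.004,0,-0.009,0, 0.006,0,-0.012,0, 0.008,0,-0.015,0, 0.010,0,-0.0175,0, 0.0125,0,-0.02,0, 0.015,0,-0.022,0, 0.018,0,-0.024,0, 0.0205,0,-0.0257,0, 0.0235,0,-0.0272,0, 0.0265,0,-0.0286,0, 0.028,0,-0.029,0, 0.028,0,-0.029,0, 0.028,0,-0.029,0]';python3 - <<'E'
from h import *
p,d=snapshot('scene');P=cloud('scene',d)
m=(abs(P[...,0]-.52)<.06)&(P[...,1]>.06)&(P[...,1]<.17)&(P[...,2]<.1)&(P[...,2]>.03)&(p.min(2)>120)&(cv2.cvtColor(p,cv2.COLOR_RGB2HSV)[...,1]<30)
Q=P[m];Q=Q[Q[:,1]>.12];v=np.linalg.svd(Q-np.median(Q,0),full_matrices=False)[2];print(len(Q),'normal',v[2],Q.min(0),Q.max(0))
c=p[220:360,190:330][:,:,::-1];cv2.imwrite('pics/c7.png',cv2.resize(c,None,fx=4,fy=4,interpolation=2))
E
```

```text
time: 13.32
tool_pos: [0.5191, 0.0116, 0.1027]
tcp_rot: [-0.0, 0.713, 0.701, -0.0]
ft_force: [0.2, -0.6, -1.9]
opening: 0.163
grip_force: 107.9
705 normal [-0.0198 -0.9394 -0.3424] [0.4783 0.1251 0.0301] [0.5599 0.1502 0.0822]
```

View pics/c7.png

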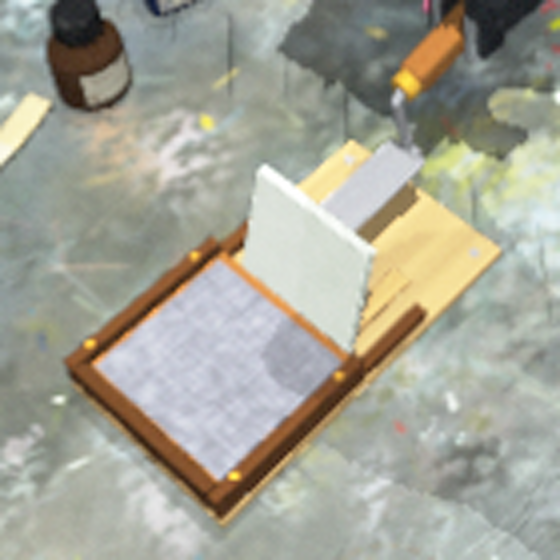

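The panel stands at about 1.22 rad against the step, held by the blade. Pushing it slowly past vertical.

```bash
python3 -m creep '[0.0015,0,-0.0005,0, 0.003,0,-0.001,0, 0.0045,0,-0.0015,0, 0.006,0,-0.002,0, 0.0075,0,-0.002,0, 0.009,0,-0.0025,0, 0.0105,0,-0.003,0, 0.012,0,-0.003,0, 0.0135,0,-0.003,0, 0.015,0,-0.003,0, 0.0165,0,-0.003,0, 0.018,0,-0.003,0, 0.0195,0,-0.003,0, 0.021,0,-0.003,0, 0.0225,0,-0.003,0, 0.024,0,-0.003,0, 0.0255,0,-0.003,0, 0.027,0,-0.003,0, 0.0285,0,-0.003,0, 0.03,0,-0.003,0]';cat > pan.py <<'E'
from h import *
p,d=snapshot('scene');P=cloud('scene',d)
c=p[220:360,190:330][:,:,::-1];cv2.imwrite('pics/c8.png',cv2.resize(c,None,fx=4,fy=4,interpolation=2))
m=(abs(P[...,0]-.525)<.045)&(P[...,1]>.135)&(P[...,1]<.24)&(P[...,2]<.1)
print('heights by y',[(round(y,3),round(float(np.percentile(P[m&(abs(P[...,1]-y)<.005)][:,2],50)),4)) for y in np.arange(.14,.24,.01)])
E
python3 pan.py
```

```text
time: 15.03
tool_pos: [0.5197, 0.0417, 0.1057]
tcp_rot: [-0.0, 0.714, 0.701, 0.0]
ft_force: [-0.2, -0.7, -1.5]
opening: 0.168
grip_force: 107.9
heights by y [(np.float64(0.14), 0.0273), (np.float64(0.15), 0.0258), (np.float64(0.16), 0.0257), (np.float64(0.17), 0.0253), (np.float64(0.18), 0.0251), (np.float64(0.19), 0.0249), (np.float64(0.2), 0.025), (np.float64(0.21), 0.0231), (np.float64(0.22), 0.0193), (np.float64(0.23), 0.0192)]
```

View pics/c8.png

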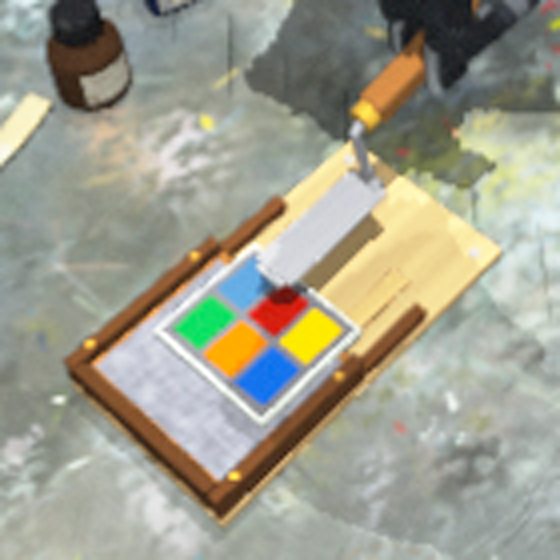

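Run:
```python
from h import *
p,d=snapshot('top');P=cloud('top',d)
hsv=cv2.cvtColor(p,cv2.COLOR_RGB2HSV)
Q=P[(abs(P[...,0]-.525)<.03)&(P[...,1]>.1)&(P[...,1]<.26)&(P[...,2]<.1)]
for y in np.arange(.13,.24,.005):
    q=Q[abs(Q[:,1]-y)<.003]
    print(round(y,3),len(q),round(float(np.median(q[:,2])),4) if len(q) else '')
```

```text
0.13 0 
0.135 0 
0.14 0 
0.145 0 
0.15 0 
0.155 0 
0.16 0 
0.165 0 
0.17 0 
0.175 0 
0.18 0 
0.185 0 
0.19 0 
0.195 0 
0.2 0 
0.205 0 
0.21 0 
0.215 4 0.0199
0.22 10 0.0208
0.225 15 0.0208
0.23 26 0.0199
0.235 38 0.0198
```

The panel now lies painted side up on the deck, with corners in the crop at (155,330), (252,250), (360,332) and (262,423). I'll check its centre and work out the return route.

Run:
```python
from h import *
c=np.array([[155,330],[252,250],[360,332],[262,423]])/4+[190,220]-.4
w=plane('scene',c,.026);print(w,w.mean(0))
a=.019;b=w.mean(0)-[.5243,.1545,0];print('board',b[0]*np.cos(a)-b[1]*np.sin(a),b[0]*np.sin(a)+b[1]*np.cos(a))
s0=plane('scene',np.array([[218,252],[350,352]])/4+[190,220]-.4,.02);print('step line',s0)
s=state();q=s['tcp_rot'];T=R.from_quat([q[1],q[2],q[3],q[0]]).as_matrix();print(s['tool_pos'],T.T@(np.array([.461,-.248,.2])-s['tool_pos']))
```

```text
[[0.5595 0.2099 0.026 ]
 [0.5561 0.1447 0.026 ]
 [0.4777 0.1444 0.026 ]
 [0.4803 0.2115 0.026 ]] [0.5184 0.1776 0.026 ]
board -0.006345043992772573 0.02300652712059923
step line [[0.5727 0.1547 0.02  ]
 [0.4765 0.1537 0.02  ]]
[0.5197 0.0418 0.1058] [-0.2908 -0.0535 -0.0943]
```

Panel centre is about board (-6, 23) mm, so it is placed well. Backing off and returning to above the rest.

```bash
python3 -m creep '[-0.02,0,-0.02,0, -0.05,0,-0.05,0, -0.291,-0.0535,-0.05,-14.1, -0.291,-0.0535,-0.05,-14.1, -0.291,-0.0535,-0.05,-14.1, -0.291,-0.0535,-0.05,-14.1, -0.291,-0.0535,-0.05,-14.1, -0.291,-0.0535,-0.05,-14.1, -0.291,-0.0535,-0.05,-14.1, -0.291,-0.0535,-0.05,-14.1, -0.291,-0.0535,-0.05,-14.1, -0.291,-0.0535,-0.05,-14.1, -0.291,-0.0535,-0.05,-14.1]'; python3 -m creep '[0,0,0,0,0,0,0,0,0,0,0,0]' >/dev/null;python3 - <<'E'
from h import *
s=state();q=s['tcp_rot'];T=R.from_quat([q[1],q[2],q[3],q[0]]).as_matrix();print(s['tool_pos'],np.arctan2(-T[0,0],T[1,0]),T.T@(np.array([.4608,-.2480,.062])-s['tool_pos']))
E
```

```text
time: 16.22
tool_pos: [0.4614, -0.2472, 0.1557]
tcp_rot: [-0.0, 0.621, 0.784, 0.0]
ft_force: [0.2, 0.4, -1.0]
opening: 0.165
grip_force: 107.9
[ 0.4611 -0.2479  0.1558] 0.22892174482970137 [-0.     -0.0004  0.0938]
```

```bash
python3 -m creep '[0.002,0,0.04,0, 0.002,0,0.07,0, 0.002,0,0.078,0, 0.002,0,0.081,0, 0.002,0,0.084,0, 0.001,0,0.087,0, 0.001,0,0.09,0, 0.001,0,0.092,0, 0,0,0.094,0, 0,0,0.0945,0, 0,0,0.0945,0, 0,0,0.0945,0]' 0 60; python3 pitch.py w9
```

```text
time: 17.47
tool_pos: [0.4625, -0.2499, 0.064]
tcp_rot: [0.002, 0.622, 0.783, 0.0]
ft_force: [-6.0, -1.0, 28.3]
opening: 0.163
grip_force: 113.8
time 17.4667 [ 0.4625 -0.2499  0.064 ]
handle 2449 slope -0.10447860310936473 x [0.0122 0.0439] up at ends [0.026  0.0227] y mean -1.5195603525306568e-05 yslope -0.006684193795981302
blade 7019 slope -0.006147101788114009 x [0.0663 0.125 ] up at ends [-0.041  -0.0414] y mean 0.00010325413482047499 yslope 0.0024884051553605378
```

```bash
python3 -m creep '[0,0,-0.0015,0, 0,0,-0.0015,0]' ; python3 -m creep '[0,0,0,0, 0,0,0,0, 0,0,0,0, 0,0,0,0, 0,0,0,0, 0,0,0,0, 0,0,0,0, 0,0,0,0]' 1; python3 -m creep '[0,0,-0.03,0, 0,0,-0.07,0, 0,0,-0.11,0, 0,0,-0.15,0, 0,0,-0.16,0, 0,0,-0.16,0, 0,0,-0.16,0]'
python3 - <<'E'
from h import *
s=state();p,d=snapshot('wrist');cv2.imwrite('pics/w10.png',p[:,:,::-1]);P=cloud('wrist',d,s)
M=(P[...,2]>.0835)&(abs(P[...,0]-.46)<.06)&(abs(P[...,1]+.24)<.09);l=cv2.connectedComponents(M.astype(np.uint8))[1];k=np.bincount(l[l>0]).argmax();Q=P[l==k]
c,wh,a=rect(Q);ax=np.linalg.svd(Q[:,:2]-Q[:,:2].mean(0),full_matrices=False)[2][0];ax*=np.sign(ax[1]);print(c,wh,'yaw',np.arctan2(-ax[0],ax[1]),'z',np.median(Q[:,2]))
t=Q[:,:2]@ax;print('zslope',np.polyfit(t,Q[:,2],1)[0]);print('grip from tail',c-(wh[0]>wh[1] and wh[0] or wh[1])/2*ax+46*ax,s['tool_pos'])
E
```

```text
time: 17.68
tool_pos: [0.4623, -0.2496, 0.0649]
tcp_rot: [0.002, 0.622, 0.783, 0.0]
ft_force: [0.0, -2.7, 11.3]
opening: 0.165
grip_force: 110.8
time: 18.35
tool_pos: [0.4608, -0.2484, 0.0626]
tcp_rot: [-0.0, 0.622, 0.783, 0.0]
ft_force: [-0.8, 0.2, 0.5]
opening: 0.999
grip_force: 0.0
time: 18.93
tool_pos: [0.4609, -0.2486, 0.223]
tcp_rot: [0.001, 0.622, 0.783, 0.0]
ft_force: [-0.2, 0.3, -0.2]
opening: 1.0
grip_force: 0.0
[ 461.376  -246.7523] (107.5098876953125, 98.8023452758789) yaw -1.3293306111557912 z 0.2972180215027088
zslope 0.018361714562292852
grip from tail [ 453.846  -248.6067] [ 0.4609 -0.2486  0.223 ]
```

View pics/w10.png

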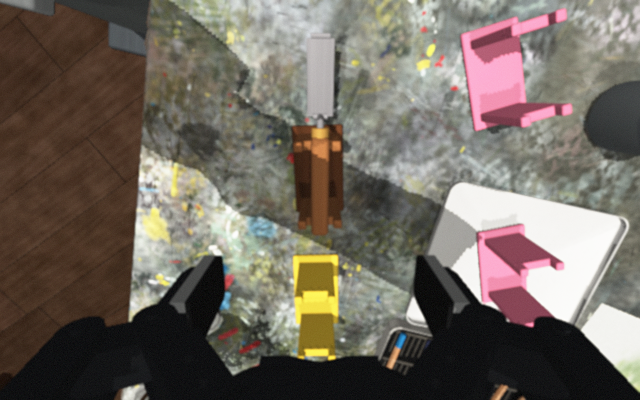

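The wrist view shows the knife back in its rest at (318,130–233), blade forward to (320,35), as at the start. One numeric check of the knife and panel, then I hand in.

Run:
```python
from h import *
def an(n,P):
    M=(P[...,2]>.0835)&(P[...,2]<.1)&(abs(P[...,0]-.46)<.06)&(abs(P[...,1]+.24)<.09);l=cv2.connectedComponents(M.astype(np.uint8))[1];k=np.bincount(l[l>0]).argmax();Q=P[l==k]
    ax=np.linalg.svd(Q[:,:2]-Q[:,:2].mean(0),full_matrices=False)[2][0];ax*=np.sign(ax[1]);t=Q[:,:2]@ax
    print(n,'yaw',np.arctan2(-ax[0],ax[1]),'zslope',np.polyfit(t,Q[:,2],1)[0],'zmed',np.median(Q[:,2]),'grip',Q[:,:2].mean(0)+ax*(t.min()+.046-t.mean()))
f=np.load('w1.npz');an('before',cloud('wrist',f['d'],f))
s=state();p,d=snapshot('wrist');an('after',cloud('wrist',d,s))
p,d=snapshot('scene');P=cloud('scene',d);m=(abs(P[...,0]-.518)<.03)&(abs(P[...,1]-.178)<.025);Q=P[m];print('panel',np.linalg.lstsq(np.c_[Q[:,:2]-[.518,.178],np.ones(len(Q))],Q[:,2],rcond=None)[0])
```

```text
before yaw 0.23865716872871687 zslope -0.006811608844881414 zmed 0.08716677222300676 grip [ 0.4625 -0.2481]
after yaw 0.22299915266271766 zslope -0.008153886274743446 zmed 0.08716790898685406 grip [ 0.4628 -0.2507]
panel [ 0.0059 -0.0032  0.0254]
```

```bash
python3 -c "
from cell import manip
print(manip.finish_job())"
```

```text
the job is handed in; nothing more can be done
None
```

The panel was tipped over the step and lies flat, painted side up, on the deck; its centre is about 23 mm beyond the step and 6 mm off the middle line. The knife is back in its rest within about 3 mm of where it lay, and the job is handed in, though I got no verdict back.

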